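Bolt the hatch of the long chest in the tiled recess

ROBOT

A 6-joint arm with a two-finger parallel gripper is mounted at the origin on the work surface. World frame = base frame: x ahead of the robot, y to its left, z up, the work surface at z = 0. Lengths are in m, angles in degrees, forces in N, time in s.
With the tool pointing down it reaches from about 0.4 to 0.825 m from the base axis. Payload 7 kg.
Tool frame: the origin (TCP) lies midway between the tips of the shut fingers; the grasp point (between the pads) lies 19 mm behind it; z points along the fingers, y is the direction in which the jaws open and shut (so a half turn about z gives the same grasp; the last joint's range is limited). The gripper opens to 88 mm and grips with 3 to 60 N. Pads are 19 mm wide; open, the fingers measure 130 mm over their backs; the gripper's body (78 mm by 193 mm) begins 47 mm behind the grasp point.
Start: joints at [-52.649, 20.546, 0.682, 0, -70.136, -16.507], TCP at [0.24, -0.631, 0.196] pointing down, gripper open.
Joint ranges: [-176.03, 176.03], [-82.01, 121.73], [-58.28, 71.71], [-173.87, 95.51], [-174.79, -0.11], [-173.66, 173.66]. Speed limits (degrees/s): [136.94, 136.94, 172.46, 180, 180, 180].

INTERFACE

Orientations are given as a 3x3 rotation matrix whose columns are the frame's x, y, z axes.
In Python, from rig import robot gives the robot as it stands. Calls block until the motion is done:
- robot.goto(position, orientation): joint-space move of the TCP to a pose.
- robot.servo_line(position, ori=None, speed=0.15): straight line of the TCP; ori=None keeps the orientation; speed is the mean speed in m/s.
- robot.movej(angles): joint-space move.
- robot.move_gripper(opening): opening from 0.0 (shut) to 1.0 (fully open); the grip force is fixed at half the most; returns when the fingers have stopped.
- robot.dwell(seconds).
- robot.ik(position, orientation): joint angles nearest the present ones, or None.
- robot.grab_frame(name): name is "scene" or "top" or "wrist"; returns (picture, depth): 400x640x3 uint8, red, green, blue; 400x640 float32, m along the optical axis (not along the pixel's ray), 0 where there is no reading.
- robot.camera_info(name): a dict with "vfov" (degrees; the focal length in pixels is half the picture's height over the tangent of half this angle, whatever the lens; pixels are square), "cx", "cy" (the principal point, pixels), "view" (4x4, takes a point from world to camera coordinates); the wrist camera has in their place "T_tool_cam" (4x4, takes a point from camera to tool coordinates, whose origin is the TCP and whose axes are the flange's). Camera axes: x right, y down, z forward; pixel columns grow to the right and rows downward; lengths in m; the calibration is good to about 2 mm. A picture is of the moment at which its call begins: read the wrist's pose just before it. camera_info takes no time and is no camera call.
A pose or a line that the arm cannot do raises robot.Unreachable and nothing moves.
- robot.job_done(): hands the job in, once; it reports no verdict.
Readings, each from a call of its own:
- robot.read_t(): time.
- robot.read_qpos(): joint angles.
- robot.read_qvel(): joint speeds.
- robot.read_effort(): joint torques, N m.
- robot.read_position(): TCP position.
- robot.read_tcp_rot(): TCP orientation.
- robot.read_force(): force on the tool from outside, world axes, zero at the start.
- robot.read_ft_torque(): the same for the moment, N m.
- robot.read_grip_width(): opening from 0.0 (shut) to 1.0 (fully open).
Only numpy, scipy, OpenCV 4.12 (cv2) and the standard library are available. Lean on these libraries where they do the work, as an engineer would, in place of code of your own. Each camera call takes 0.05 s, during which the arm holds its last target.

TASK

Bolt the hatch of the longer of the two low chests: slide its barrel bolt across by the upright handle, into the keeper, then turn the handle fully down into the notch in the guide rail and let go. Leave the shorter chest's bolt as it is.

Things in the scene. Friction and masses are not known exactly. Their poses are not given: they have to be found in the camera images.
- long_chest: The longer chest, fixed: 140 deep (x), 270 long (y), 80 high; grey sides, pale wooden top. The shorter chest is 180 long, else the same. Origin: centre of its underside; front face (x = -70) towards the robot, z up. A steel barrel bolt lies along y on top near the front edge, axis at x = -52, z = 98; two saddles (y 72, -26) and the keeper (y -60) stand to z = 107. Space in front is clear.
- long_notch (a point): Point on the longer chest's bolt axis (chest frame x -52, y 0, z 98; same axes) level with the notch. A steel guide rail 4 thick stands 10 to 14 in front (-x) of it, its top 12 above the axis; it stops the handle 25 degrees from upright all along the bolt, except at the notch, 26 wide along y, centred on this point, where the 8 thick stem can pass down.
- long_knob (a point): Centre of the steel ball knob, 20 across, on the long chest's bolt handle, 55 from the bolt axis. Slides with the bolt towards -y (2 N, end stop 5 past the notch centre); handle turns about the bolt axis from upright to the front (-x) and down, stop at 80 degrees, under 1 N; both stay where left. Starts 0 to 15 degrees off upright, 40 to 55 on the +y side of long_notch; ends 54 before it, 9 above.
- short_knob (a point): Centre of the same kind of ball knob, on the bolt handle of the shorter chest (140 x 180 x 80 mm): leave it as it is.

How it is judged (in metres and radians):
On the way:
1. the bolt of the longer chest is slid across as far as the notch with its handle still up (y of long_knob in the frame of long_notch below 0.02 m and z of long_knob in the frame of long_notch above 0.027 m), for 0.02 s.
At the end, for the whole second after the job is handed in: the longer chest's bolt is across, its knob within 13 mm of the notch centre along the bolt, and the handle is down in the notch, at least 65 degrees from upright (knob centre less than 23 mm above the bolt axis) (y of long_knob in the frame of long_notch between -0.013 and 0.013 m and z of long_knob in the frame of long_notch below 0.023 m); the robot touches nothing.
It fails at once if the shorter chest's bolt or handle is moved by more than 15 mm at its knob (distance of short_knob from where it was at the start of the episode above 0.015 m).
It also fails if it takes over 34 s, if anything falls off the work surface, if the arm or the gripper's body presses on something with over 40 N, if the wrist force passes 120 N, or if a joint passes its speed limit or range.

## Working session

There is one attempt and no reset: what is moved stays moved. The work goes in short steps, each a Python script; the robot and the scene stay as the last script left them, time stands still between calls to the robot, and variables do not carry over. Pictures are saved under pics/ and viewed, and the job is handed in when it is done.

```bash
mkdir -p pics; ls; cat > h.py <<'E'
import numpy as np, cv2, json
from rig import robot
def snap(name,tag):
    p=robot.read_position(); R=robot.read_tcp_rot()
    im,d=robot.grab_frame(name)
    cv2.imwrite(f'pics/{tag}.png',im[:,:,::-1]); np.savez(f'pics/{tag}.npz',im=im,d=d,p=p,R=R)
    return im,d
def cam(name,p=None,R=None):
    c=robot.camera_info(name); f=200/np.tan(np.radians(c['vfov'])/2)
    if 'view' in c: T=np.linalg.inv(np.array(c['view']))
    else:
        W=np.eye(4);W[:3,:3]=R;W[:3,3]=p; T=W@np.array(c['T_tool_cam'])
    return c,f,T
def pt(name,u,v,d,p=None,R=None):
    c,f,T=cam(name,p,R); q=np.array([(u-c['cx'])/f*d,(v-c['cy'])/f*d,d,1]); return (T@q)[:3]
def onz(name,u,v,z,p=None,R=None):
    c,f,T=cam(name,p,R); r=T[:3,:3]@np.array([(u-c['cx'])/f,(v-c['cy'])/f,1]); o=T[:3,3]; return o+r*(z-o[2])/r[2]
E
python3 - <<'E'
from h import *
for n in('scene','top','wrist'):
    snap(n,n+'0'); print(robot.camera_info(n))
print(robot.read_t(),robot.read_tcp_rot())
E
```

```text
pics
{'vfov': 50.780949303153875, 'cx': 320.841440003543, 'cy': 200.08428247498648, 'view': array([[-0.72664757,  0.68700262, -0.00327141,  0.41940962],
       [ 0.37362787,  0.39118387, -0.8410573 , -0.1359625 ],
       [-0.57652885, -0.61237454, -0.54093614,  1.2790663 ],
       [ 0.        ,  0.        ,  0.        ,  1.        ]])}
{'vfov': 50.43853144988668, 'cx': 311.51299186853106, 'cy': 196.36335367993465, 'view': array([[-0.14522836, -0.98939709, -0.00145469,  0.10337617],
       [-0.96912854,  0.14254902, -0.20117069,  0.60074883],
       [ 0.19924506, -0.02780591, -0.97955512,  0.73193919],
       [ 0.        ,  0.        ,  0.        ,  1.        ]])}
{'vfov': 65.74915878358419, 'cx': 320.49601014021476, 'cy': 197.0500119890785, 'T_tool_cam': array([[ 8.20936318e-04, -9.69754894e-01, -2.44079436e-01,
         6.58889283e-02],
       [ 9.99998881e-01,  4.90899975e-04,  1.41299386e-03,
         1.66861984e-04],
       [-1.25043912e-03, -2.44080323e-01,  9.69754212e-01,
        -1.88884511e-01],
       [ 0.00000000e+00,  0.00000000e+00,  0.00000000e+00,
         1.00000000e+00]])}
0.15 [[-9.34586806e-01 -3.55734770e-01 -5.25075999e-04]
 [-3.55735144e-01  9.34586153e-01  1.10896337e-03]
 [ 9.62319277e-05  1.22321052e-03 -9.99999247e-01]]
```

View pics/top0.png

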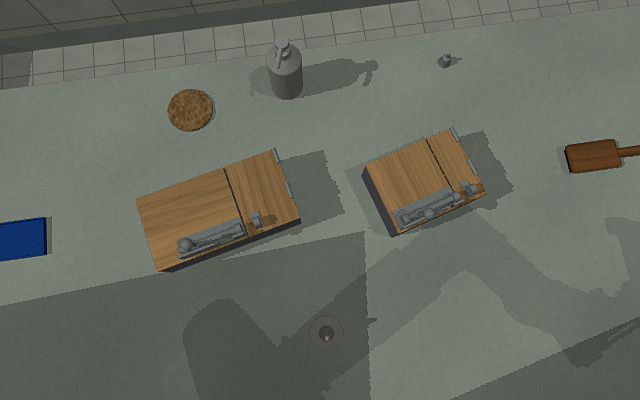

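View pics/scene0.png

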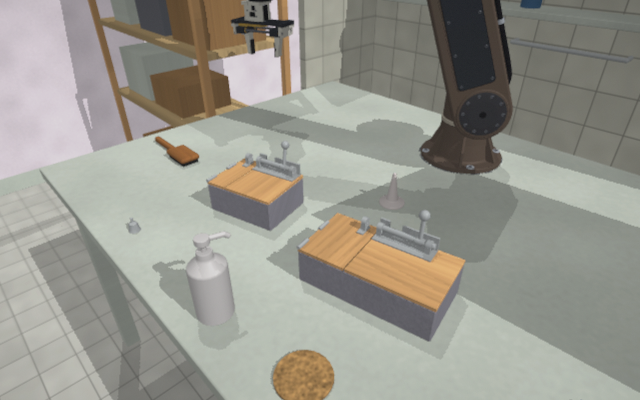

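The top view shows the long chest at left: top corners at about (137,199), (273,150), (300,217) and (159,270). Its knob is near (185,246) and its keeper near (257,222). The short chest is at right. In the scene view the long chest's knob is at (425,215).

```bash
cat > m.py <<'E'
from h import *
Z=np.load('pics/top0.npz'); im,d=Z['im'],Z['d']
c,f,T=cam('top')
v,u=np.mgrid[:400,:640]
P=np.stack([(u-c['cx'])/f*d,(v-c['cy'])/f*d,d,np.ones_like(d)],-1)@T.T
P=P[...,:3]
m=(d>0)&(P[...,2]>.07)&(u>120)&(u<310)&(v>140)&(v<285)
m1=m&(P[...,2]<.086)
print('z top',np.median(P[m1][:,2]))
hsv=cv2.cvtColor(im,cv2.COLOR_RGB2HSV); w=(hsv[...,1]>70)&(u>120)&(u<310)&(v>140)&(v<285)
for mm in (m,w):
    uv=np.argwhere(mm)[:,::-1]
    q=np.array([onz('top',a,b,.08)[:2] for a,b in uv]) if mm is w else P[m1][:,:2]
    r=cv2.minAreaRect(q.astype(np.float32)*1000); print(r, cv2.boxPoints(r).round(1).tolist())
k=m&(P[...,2]>.115); print('high',k.sum()); uv=np.argwhere(k)[:,::-1]; 
for (a,b) in uv[::max(1,len(uv)//25)]: print(a,b,P[b,a].round(4))
cv2.imwrite('pics/crop1.png',cv2.resize(im[140:285,120:310,::-1],None,fx=4,fy=4,interpolation=cv2.INTER_CUBIC))
S=np.load('pics/scene0.npz')['im']
cv2.imwrite('pics/crop2.png',cv2.resize(S[195:335,290:470,::-1],None,fx=4,fy=4,interpolation=cv2.INTER_CUBIC))
E
python3 m.py
```

```text
z top 0.0806942730863075
((609.1286010742188, 187.59674072265625), (140.58311462402344, 272.4708251953125), 12.514376640319824) [[511.0, 305.3999938964844], [570.0, 39.400001525878906], [707.2999877929688, 69.80000305175781], [648.2000122070312, 335.79998779296875]]Traceback (most recent call last):
  File "m.py", line 13, in <module>
    q=np.array([onz('top',a,b,.08)[:2] for a,b in uv]) if mm is w else P[m1][:,:2]
                ~~~^^^^^^^^^^^^^^^
  File "h.py", line 17, in onz
    c,f,T=cam(name,p,R); r=T[:3,:3]@np.array([(u-c['cx'])/f,(v-c['cy'])/f,1]); o=T[:3,3]; return o+r*(z-o[2])/r[2]
          ~~~^^^^^^^^^^
  File "h.py", line 9, in cam
    c=robot.camera_info(name); f=200/np.tan(np.radians(c['vfov'])/2)
ValueError: time passes only in moves, steps and waits
```

```bash
sed -i 's/for mm in (m,w)/for mm in (m,)/' m.py; python3 m.py
```

```text
z top 0.0806942730863075
((609.1286010742188, 187.59674072265625), (140.58311462402344, 272.4708251953125), 12.514376640319824) [[511.0, 305.3999938964844], [570.0, 39.400001525878906], [707.2999877929688, 69.80000305175781], [648.2000122070312, 335.79998779296875]]
high 135
185 238 [0.5517 0.2281 0.1585]
184 239 [0.5502 0.2295 0.1595]
189 239 [0.5491 0.2218 0.1589]
185 240 [0.5477 0.2268 0.164 ]
190 240 [0.5476 0.2208 0.1571]
184 241 [0.5466 0.2291 0.1621]
189 241 [0.5456 0.2214 0.1615]
182 242 [0.5456 0.2325 0.1616]
187 242 [0.5445 0.2247 0.1614]
192 242 [0.5441 0.2183 0.1559]
184 243 [0.5433 0.229  0.1635]
189 243 [0.5425 0.2219 0.1604]
194 243 [0.547  0.225  0.1184]
184 244 [0.5419 0.2294 0.1623]
189 244 [0.5406 0.2213 0.1632]
194 244 [0.5451 0.2248 0.12  ]
185 245 [0.5398 0.2275 0.1641]
190 245 [0.5392 0.2207 0.1603]
181 246 [0.5398 0.2353 0.1593]
186 246 [0.5383 0.2266 0.162 ]
191 246 [0.5379 0.2203 0.1562]
182 247 [0.5379 0.2336 0.16  ]
187 247 [0.5366 0.2255 0.161 ]
182 248 [0.5363 0.2339 0.1596]
187 248 [0.5353 0.2262 0.159 ]
183 249 [0.535  0.2335 0.156 ]
188 249 [0.5338 0.2255 0.1562]
```

View pics/crop1.png

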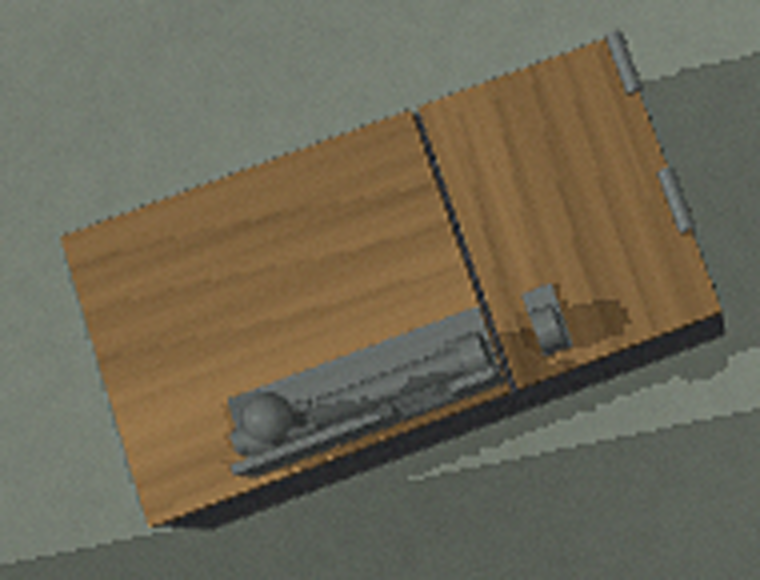

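View pics/crop2.png

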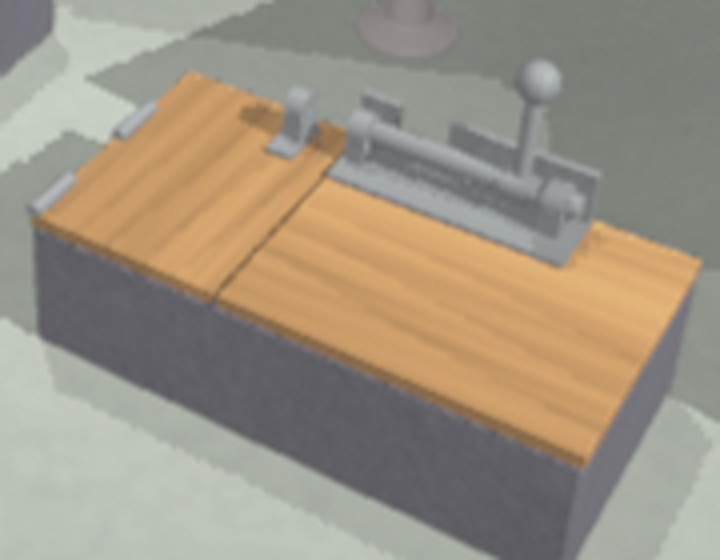

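```bash
cat > m2.py <<'E'
from h import *
from scipy.optimize import least_squares
exec(open('m.py').read().split("m=(d>0)")[0].replace('from h import *',''))
k=(d>0)&(P[...,2]>.15)&(u>120)&(u<310)&(v>140)&(v<285)
Q=P[k]
s=least_squares(lambda c:np.linalg.norm(Q-c,axis=1)-.010,Q.mean(0)-[0,0,.008],loss='soft_l1',f_scale=.001)
th=np.radians(12.514); ex=np.array([np.cos(th),np.sin(th),0]); ey=np.array([-np.sin(th),np.cos(th),0]); O=np.array([.6091,.1876,0])
N=O-.052*ex+[0,0,.098]
kc=s.x; r=kc-N
print('knob top',kc.round(4),np.abs(s.fun).mean(),'notch',N.round(4),'knob in notch',(r@ex).round(4),(r@ey).round(4),r[2].round(4),'r',np.hypot(r@ex,r[2]),'ang',np.degrees(np.arctan2(-(r@ex),r[2])))
# scene
Z=np.load('pics/scene0.npz'); im,d=Z['im'],Z['d']; c,f,T=cam('scene')
P=(np.stack([(u-c['cx'])/f*d,(v-c['cy'])/f*d,d,np.ones_like(d)],-1)@T.T)[...,:3]
k=(d>0)&(np.linalg.norm(P-kc,axis=-1)<.02)&(P[...,2]>.14); Q=P[k]
s=least_squares(lambda c:np.linalg.norm(Q-c,axis=1)-.010,kc,loss='soft_l1',f_scale=.001)
print('scene knob',s.x.round(4),np.abs(s.fun).mean(),len(Q))
# steel parts in notch frame, top cam
E
python3 m2.py
```

```text
knob top [0.5428 0.228  0.1535] 0.0006436881037326052 notch [0.5583 0.1763 0.098 ] knob in notch -0.0039 0.0538 0.0555 r 0.05563777380620247 ang 4.056520684297509
scene knob [0.5436 0.2293 0.1535] 0.0008173596847470404 114
```

Both views put the knob within 1.5 mm of each other. Its radius of 55.6 mm and slide offset of about 54 mm match what was given. I'll check the notch gap in the rail independently, then check the IK.

```bash
cat >> h.py <<'E'
th=np.radians(12.514); ex=np.array([np.cos(th),np.sin(th),0]); ey=np.array([-np.sin(th),np.cos(th),0]); N=np.array([.5583,.1763,.098])
RT=np.stack([np.cross(ey,[0,0,-1.]),ey,[0,0,-1.]],1)
E
python3 - <<'E'
from h import *
for u,v in((390.5,222),(402.5,227)):
    p=onz('scene',u,v,.110); r=p-N; print(p.round(4),(r@ex).round(4),(r@ey).round(4))
K=np.array([.5432,.2286,.1535])
for ang,y in ((None,0),(4,.052),(4,0),(78,0)):
    p=K+[0,0,.10] if ang is None else N+y*ey-.055*np.sin(np.radians(ang))*ex+[0,0,.055*np.cos(np.radians(ang))]
    print(robot.ik(p-[0,0,.019],RT))
E
```

```text
[0.5504 0.1649 0.11  ] -0.0102 -0.0094
[0.5467 0.1905 0.11  ] -0.0082 0.0164
[  41.81597453   11.24224973   -7.12915049    0.          -71.62859979
 -119.30197453]
[  41.62823378   15.22964607  -15.53901235    0.          -59.23134159
 -119.11423378]
[  36.81168888   14.61272052  -16.39614437    0.          -58.9911351
 -114.29768888]
[  39.16783605   12.6818335   -25.57373605    0.          -51.74443044
 -116.65383605]
```

The rail gap measures 25.8 mm (26 given), with its centre at y +3.5 mm by hand-picked scene pixels, so I'll aim at about +1 mm. Next I approach and grip the knob.

```bash
python3 - <<'E'
from h import *
K=np.array([.5432,.2286,.1535])
p=np.array(robot.read_position()); robot.servo_line([p[0],p[1],.30],speed=.2)
robot.goto(K+[0,0,.10-.019],RT)
im,d=snap('wrist','w1')
print(robot.read_t(),robot.read_position(),robot.read_grip_width(),robot.read_force())
E
```

```text
4.0583 [0.54346833 0.22806885 0.23450444] 0.9978581425485217 [ 0.1435322  -0.10645053  0.05394484]
```

View pics/w1.png

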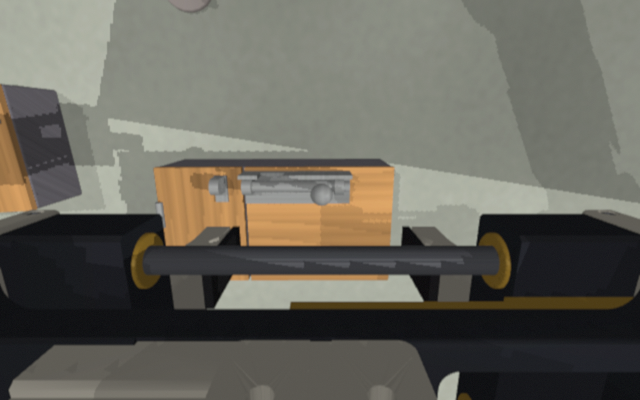

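The wrist view shows the knob at (321,193), midway between the fingers, and the bolt runs parallel to the jaw direction. I'll check the knob and the notch in this third view.

```bash
python3 - <<'E'
from h import *
Z=np.load('pics/w1.npz'); p,R=Z['p'],Z['R']
for u,v in((321,193.5),(352,170),(352,203)):
    q=onz('wrist',u,v,.1535,p,R); print(q.round(4),((q-N)@ex).round(4),((q-N)@ey).round(4))
cv2.imwrite('pics/crop3.png',cv2.resize(Z['im'][150:220,200:400,::-1],None,fx=4,fy=4,interpolation=cv2.INTER_CUBIC))
E
```

```text
[0.542  0.2287 0.1535] -0.0046 0.0547
[0.5153 0.2507 0.1535] -0.0258 0.0819
[0.5445 0.2579 0.1535] 0.0043 0.0827
```

View pics/crop3.png

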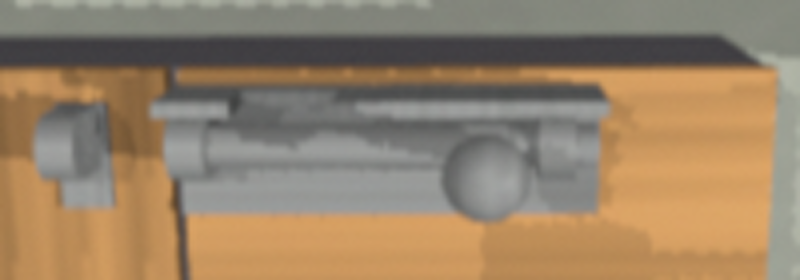

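```bash
python3 - <<'E'
from h import *
Z=np.load('pics/w1.npz'); p,R=Z['p'],Z['R']
for u,v in((259.2,175),(289.5,175),(238.5,175),(351.5,175)):
    q=onz('wrist',u,v,.110,p,R); print(q.round(4),((q-N)@ex).round(4),((q-N)@ey).round(4))
K=np.array([.5428,.2286,.1535])
robot.servo_line(K-[0,0,.019],speed=.08)
robot.move_gripper(0.0)
print(robot.read_t(),robot.read_position(),robot.read_grip_width()*88,robot.read_force())
snap('scene','s2')
E
```

```text
[0.5468 0.1649 0.11  ] -0.0137 -0.0086
[0.5401 0.1953 0.11  ] -0.0137 0.0225
[0.5514 0.1442 0.11  ] -0.0137 -0.0299
[0.5263 0.2574 0.11  ] -0.0137 0.0861
6.8833 [0.54279518 0.22858434 0.13450499] 0.22805353744861326 [ 0.35952761 -0.83316819  0.80151867]
```

View pics/s2.png

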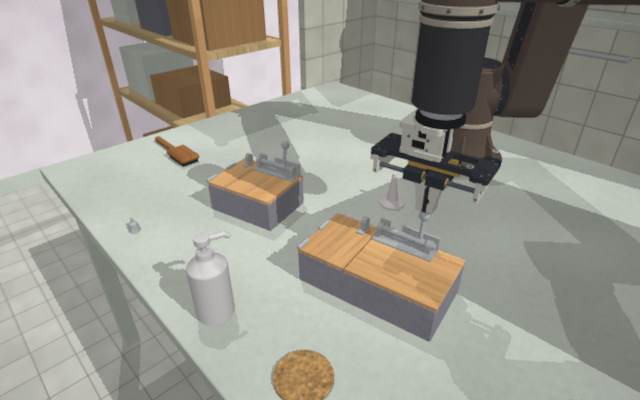

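```bash
python3 - <<'E'
from h import *
Z=np.load('pics/s2.npz')
cv2.imwrite('pics/crop4.png',cv2.resize(Z['im'][130:270,350:510,::-1],None,fx=4,fy=4,interpolation=cv2.INTER_CUBIC))
c,f,T=cam('scene'); V=np.linalg.inv(T)
for q in ([.5432,.2286,.1535],[.5428,.2286,.1345]):
    x=V@np.r_[q,1]; print(x[:2]/x[2]*f+[c['cx'],c['cy']])
print(robot.read_force(),robot.read_grip_width(),robot.read_t())
E
```

```text
[423.64688578 215.57787453]
[422.41026017 224.21612262]
[-0.08601729  0.00906319 -0.17818828] 0.0028651099750832314 6.9333
```

View pics/crop4.png

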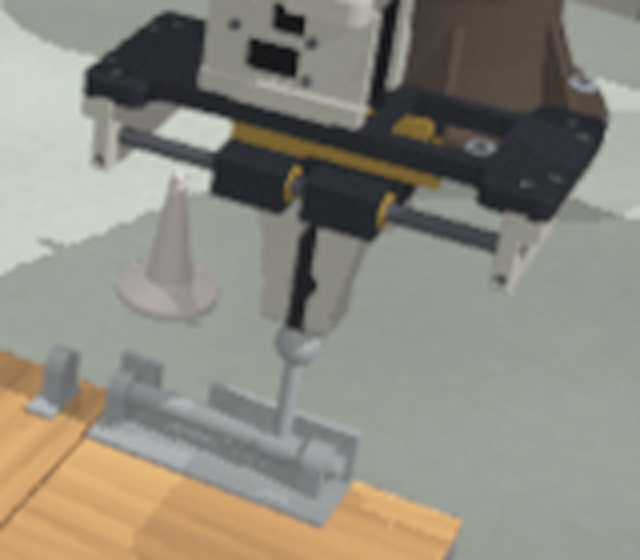

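The jaws closed fully (0.2 mm) without the ball. In the scene view the fingertips end at about (424,212), behind or above the knob at (424,216). I'll use depth to find where the fingertips really are.

```bash
python3 - <<'E'
from h import *
Z=np.load('pics/s2.npz');d=Z['d']
c,f,T=cam('scene')
for v in range(190,224,2):
  print(v,[ (u,((T@np.array([(u-c['cx'])/f*d[v,u],(v-c['cy'])/f*d[v,u],d[v,u],1]))[:3]*1000).round().astype(int).tolist()) for u in (419,424,431)])
print(robot.read_qpos(),robot.read_position(),robot.read_tcp_rot())
E
```

```text
190 [(419, [556, 220, 208]), (424, [552, 227, 209]), (431, [553, 240, 216])]
192 [(419, [556, 220, 204]), (424, [552, 228, 206]), (431, [554, 242, 213])]
194 [(419, [555, 220, 199]), (424, [553, 229, 202]), (431, [552, 241, 207])]
196 [(419, [556, 221, 196]), (424, [553, 229, 199]), (431, [549, 240, 202])]
198 [(419, [556, 222, 193]), (424, [552, 229, 194]), (431, [553, 243, 201])]
200 [(419, [557, 223, 189]), (424, [554, 231, 192]), (431, [552, 243, 197])]
202 [(419, [556, 223, 185]), (424, [553, 231, 187]), (431, [551, 243, 193])]
204 [(419, [557, 224, 182]), (424, [552, 231, 183]), (431, [552, 244, 189])]
206 [(419, [554, 223, 176]), (424, [552, 231, 179]), (431, [552, 245, 185])]
208 [(419, [555, 224, 173]), (424, [552, 232, 176]), (431, [551, 245, 181])]
210 [(419, [555, 225, 169]), (424, [551, 232, 171]), (431, [551, 245, 177])]
212 [(419, [341, 97, 0]), (424, [553, 234, 168]), (431, [550, 246, 173])]
214 [(419, [551, 223, 158]), (424, [548, 231, 161]), (431, [550, 246, 169])]
216 [(419, [552, 225, 155]), (424, [550, 233, 158]), (431, [336, 128, 2])]
218 [(419, [552, 225, 151]), (424, [552, 235, 156]), (431, [342, 132, 1])]
220 [(419, [371, 118, 3]), (424, [550, 235, 151]), (431, [348, 136, 0])]
222 [(419, [377, 122, 2]), (424, [546, 233, 143]), (431, [357, 142, 2])]
[ 4.18444593e+01  1.52389625e+01 -1.54345856e+01  1.44168706e-04
 -5.93262745e+01 -1.19328695e+02] [0.54279454 0.22860758 0.13450231] [[-9.76236140e-01 -2.16709480e-01  3.75032023e-06]
 [-2.16709480e-01  9.76236140e-01  4.53332202e-07]
 [-3.75943953e-06 -3.70170669e-07 -1.00000000e+00]]
```

```bash
python3 - <<'E'
from h import *
Z=np.load('pics/w1.npz');p,R,d=Z['p'],Z['R'],Z['d']
for u,v in((321,193),(180,200),(340,260),(250,100)): print('wrist',pt('wrist',u,v,d[v,u],p,R).round(4))
Z=np.load('pics/scene0.npz');d=Z['d'];c,f,T=cam('scene')
for v in range(30,60,3):
  print(v,[ (u,(pt('scene',u,v,d[v,u])*1000).round().astype(int).tolist()) for u in (249,252,276,280)])
cv2.imwrite('pics/crop5.png',cv2.resize(Z['im'][0:80,200:320,::-1],None,fx=5,fy=5))
E
```

```text
wrist [0.5396 0.2281 0.162 ]
wrist [0.6015 0.0766 0.0803]
wrist [0.5131 0.2269 0.3483]
wrist [0.4752 0.1193 0.0009]
30 [(249, [281, -646, 309]), (252, [276, -636, 309]), (276, [244, -553, 316]), (280, [245, -532, 319])]
33 [(249, [265, -671, 294]), (252, [245, -682, 289]), (276, [249, -547, 309]), (280, [243, -535, 310])]
36 [(249, [266, -671, 285]), (252, [249, -678, 281]), (276, [249, -549, 300]), (280, [241, -538, 300])]
39 [(249, [268, -669, 276]), (252, [255, -672, 273]), (276, [234, -568, 286]), (280, [221, -565, 284])]
42 [(249, [270, -669, 267]), (252, [256, -671, 264]), (276, [233, -571, 276]), (280, [219, -569, 274])]
45 [(249, [270, -670, 257]), (252, [258, -670, 255]), (276, [230, -575, 266]), (280, [218, -570, 265])]
48 [(249, [266, -678, 245]), (252, [257, -673, 245]), (276, [230, -577, 256]), (280, [217, -573, 255])]
51 [(249, [271, -671, 238]), (252, [263, -666, 237]), (276, [234, -573, 248]), (280, [216, -575, 245])]
54 [(249, [-846, -2333, -250]), (252, [262, -669, 227]), (276, [230, -579, 237]), (280, [214, -578, 235])]
57 [(249, [-823, -2303, -264]), (252, [-845, -2294, -266]), (276, [231, -579, 228]), (280, [-82, -958, 106])]
```

View pics/crop5.png

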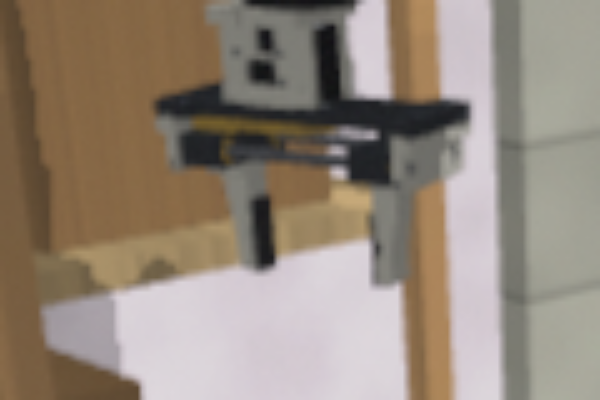

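The fingers are laterally right, but at this pose the tips are at z≈0.167 while the reported TCP is at 0.1345. The start picture shows the same offset, with tips at about 0.227 against a TCP of 0.196. So the real tips sit about 31 mm behind the reported TCP. The wrist camera calibration is fine, since it puts the knob top at 0.162. I'll open the jaws, go 31 mm lower, verify by picture, and only then close.

```bash
python3 - <<'E'
from h import *
K=np.array([.5428,.2286,.1535])
robot.move_gripper(0.8)
robot.servo_line([K[0],K[1],.1035],speed=.06)
print(robot.read_t(),robot.read_position(),robot.read_grip_width()*88,robot.read_force())
im,d=snap('scene','s3')
cv2.imwrite('pics/crop6.png',cv2.resize(im[130:270,350:510,::-1],None,fx=4,fy=4,interpolation=cv2.INTER_CUBIC))
for v in range(196,236,3):
  print(v,[ (u,(pt('scene',u,v,d[v,u])*1000).round().astype(int).tolist()) for u in (403,406,409,440,444,448)])
E
```

```text
8.825 [0.54290018 0.22858701 0.10339763] 70.34246553188228 [-0.11098156 -0.22150271  0.31491868]
196 [(403, [560, 192, 185]), (406, [552, 193, 182]), (409, [543, 193, 178]), (440, [242, 91, 1]), (444, [235, 99, 1]), (448, [561, 276, 224])]
199 [(403, [561, 194, 180]), (406, [555, 196, 178]), (409, [312, 45, 1]), (440, [568, 267, 217]), (444, [572, 276, 223]), (448, [570, 282, 224])]
202 [(403, [560, 194, 174]), (406, [554, 196, 172]), (409, [322, 53, 1]), (440, [267, 108, 1]), (444, [572, 277, 217]), (448, [571, 283, 220])]
205 [(403, [561, 195, 168]), (406, [552, 195, 164]), (409, [335, 62, 1]), (440, [278, 115, 0]), (444, [572, 278, 213]), (448, [568, 283, 213])]
208 [(403, [560, 195, 161]), (406, [550, 195, 156]), (409, [347, 71, 2]), (440, [292, 124, 3]), (444, [572, 279, 208]), (448, [571, 285, 210])]
211 [(403, [561, 196, 156]), (406, [547, 194, 148]), (409, [357, 79, 2]), (440, [303, 131, 2]), (444, [293, 136, 0]), (448, [544, 273, 185])]
214 [(403, [561, 198, 150]), (406, [547, 195, 142]), (409, [364, 85, 0]), (440, [312, 137, 1]), (444, [544, 267, 176]), (448, [545, 274, 180
[... 309 characters left out ...]
 (406, [401, 103, 1]), (409, [393, 106, -1]), (440, [342, 157, -1]), (444, [542, 269, 158]), (448, [543, 276, 163])]
226 [(403, [544, 190, 110]), (406, [410, 110, 0]), (409, [407, 116, 2]), (440, [354, 165, 1]), (444, [545, 271, 154]), (448, [543, 277, 157])]
229 [(403, [546, 192, 106]), (406, [545, 197, 108]), (409, [544, 204, 111]), (440, [365, 172, 2]), (444, [544, 272, 148]), (448, [544, 279, 151])]
232 [(403, [551, 196, 103]), (406, [543, 197, 100]), (409, [543, 203, 103]), (440, [545, 266, 139]), (444, [543, 272, 141]), (448, [541, 278, 144])]
235 [(403, [557, 201, 102]), (406, [555, 206, 104]), (409, [552, 210, 105]), (440, [383, 184, 1]), (444, [377, 190, 1]), (448, [542, 280, 138])]
```

View pics/crop6.png

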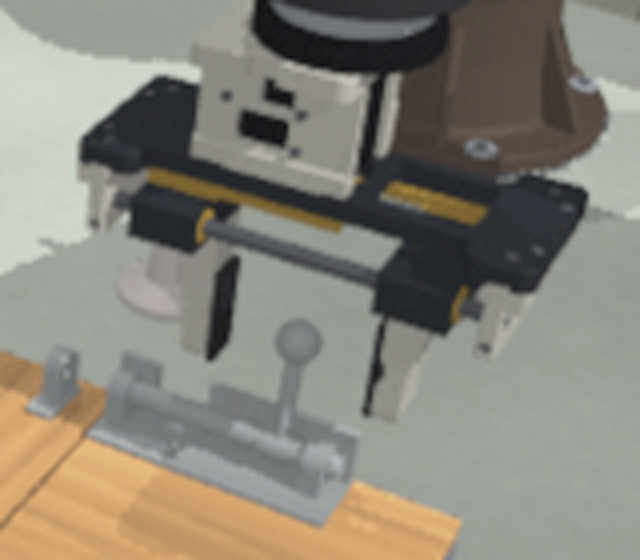

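The fingers now straddle the ball, with tips at z≈0.138 (the offset is about 0.034). I go 4 mm lower and close.

```bash
python3 - <<'E'
from h import *
robot.servo_line([.5428,.2286,.0995],speed=.05)
robot.move_gripper(0.0)
print(robot.read_t(),robot.read_position(),robot.read_grip_width()*88,robot.read_force())
im,d=snap('scene','s4')
cv2.imwrite('pics/crop7.png',cv2.resize(im[130:270,350:510,::-1],None,fx=4,fy=4,interpolation=cv2.INTER_CUBIC))
E
```

```text
10.0083 [0.54280065 0.22850975 0.09949073] 18.251801202752308 [ 0.98566858 -0.29533822  0.6294783 ]
```

View pics/crop7.png

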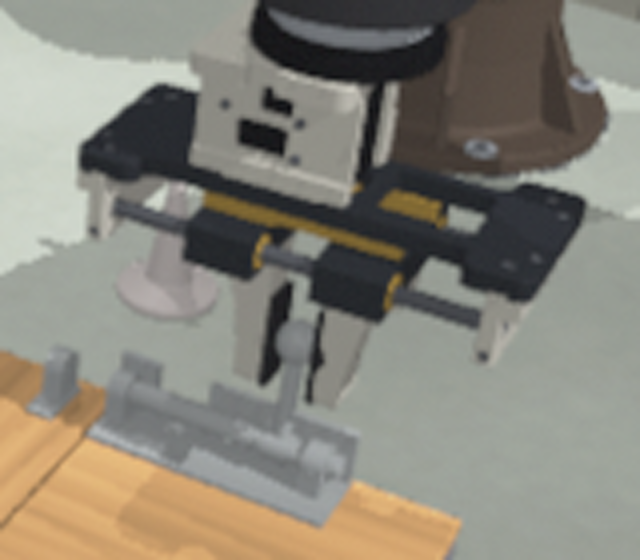

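The jaws closed on the ball: 18.3 mm for a 20 mm ball, small wrist forces. I slide by −53 mm along the bolt and look.

```bash
python3 - <<'E'
from h import *
p=np.array(robot.read_position())
for s in (.02,.053):
    robot.servo_line(p-s*ey,speed=.05)
    print(robot.read_t(),robot.read_position(),robot.read_grip_width()*88,robot.read_force())
im,d=snap('scene','s5')
cv2.imwrite('pics/crop8.png',cv2.resize(im[130:270,330:490,::-1],None,fx=4,fy=4,interpolation=cv2.INTER_CUBIC))
snap('top','t5')
E
```

```text
10.6083 [0.5472544  0.20803893 0.09949466] 18.22121570154111 [ 1.04467765 -2.056604   -0.65891885]
11.4167 [0.55434191 0.17602794 0.09948944] 18.188405361168652 [ 1.70522274 -1.92634125  0.05846468]
```

View pics/crop8.png

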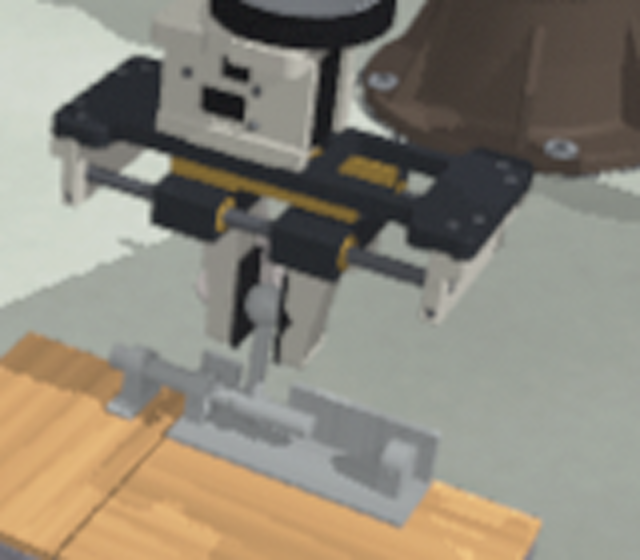

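The bolt now reaches the keeper at crop (130,365). The handle is still up, with its stem at crop (258,375) inside the rail gap at (240–290, 363–389). I now turn the handle down along the arc, monitoring force and grip.

```bash
python3 - <<'E'
from h import *
p=np.array(robot.read_position()); a0=np.radians(4)
for a in (14,24,34,44,54,62,70,77):
    t=np.radians(a)
    robot.servo_line(p+.055*(-(np.sin(t)-np.sin(a0))*ex+np.array([0,0,np.cos(t)-np.cos(a0)])),speed=.04)
    F=robot.read_force(); g=robot.read_grip_width()*88
    print(a,round(robot.read_t(),2),np.round(F,1),round(g,2))
    if np.linalg.norm(F)>35 or g<8: print('STOP'); break
im,d=snap('scene','s6')
cv2.imwrite('pics/crop9.png',cv2.resize(im[130:270,330:490,::-1],None,fx=4,fy=4,interpolation=cv2.INTER_CUBIC))
snap('top','t6')
E
```

```text
14 11.91 [ 0.9 -0.5 -0.4] 18.23
24 12.3 [ 0.9  0.2 -0.4] 17.88
34 12.69 [0.3 1.4 0.3] 18.13
44 13.08 [0.6 1.6 0.5] 17.99
54 13.47 [0.2 1.8 0.8] 18.26
62 13.82 [0.1 1.2 1.5] 18.01
70 14.16 [-0.6  1.3  0.4] 17.69
77 14.47 [-1.6  1.2  0.7] 17.94
```

View pics/crop9.png

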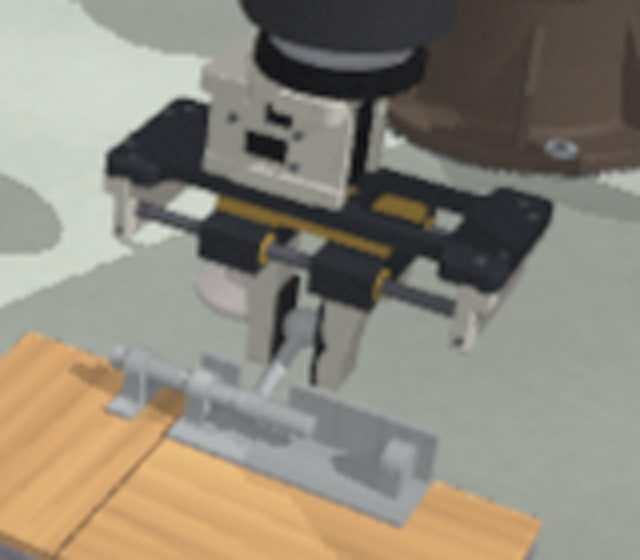

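View pics/t6.png

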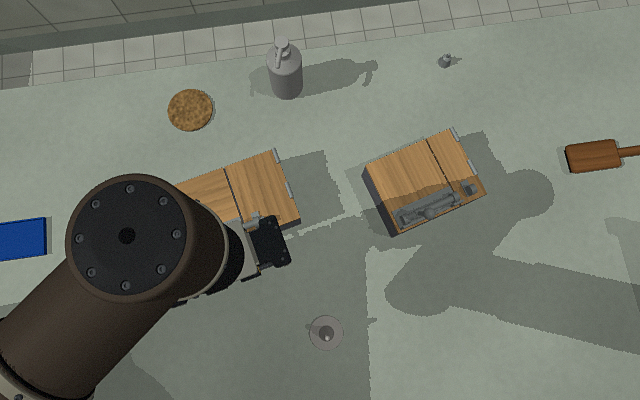

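```bash
python3 - <<'E'
from h import *
im=np.load('pics/s6.npz')['im'];d=np.load('pics/s6.npz')['d']
for u,v in((404,208),(404,211),(405,213),(402,218)):
    q=pt('scene',u,v,d[v,u]); r=q-N; print(u,v,q.round(4),(r@ex).round(4),(r@ey).round(4),r[2].round(4))
c,f,T=cam('scene'); V=np.linalg.inv(T)
for a in (4,45,60,77,80):
    t=np.radians(a); q=N-.055*np.sin(t)*ex+[0,0,.055*np.cos(t)]; x=V@np.r_[q,1]; print(a,(x[:2]/x[2]*f+[c['cx'],c['cy']]).round(1))
print(robot.read_position(),robot.read_t())
E
```

```text
404 208 [0.5111 0.1652 0.124 ] -0.0485 -0.0006 0.026
404 211 [0.515  0.1686 0.1204] -0.044 0.0018 0.0224
405 213 [0.5163 0.1722 0.1182] -0.0419 0.0051 0.0202
402 218 [0.5275 0.1743 0.113 ] -0.0305 0.0047 0.015
4 [395.6 206.3]
45 [402.9 204.8]
60 [404.2 207.7]
77 [404.7 212.7]
80 [404.7 213.7]
[0.50562341 0.16549113 0.05697427] 14.575
```

The ball projects to about 73–76°. I press a little further toward the 80° stop, then release and retreat upward and back.

```bash
python3 - <<'E'
from h import *
p=np.array(robot.read_position())
for dz in (.003,.006,.009):
    robot.servo_line(p-[0,0,dz],speed=.03)
    F=robot.read_force(); print(dz,np.round(F,1),round(robot.read_grip_width()*88,2),round(robot.read_t(),2))
    if np.linalg.norm(F)>12: break
im,d=snap('scene','s7')
robot.move_gripper(0.7)
print(robot.read_force(),robot.read_t(),robot.read_position())
im,d=snap('scene','s8')
cv2.imwrite('pics/crop10.png',cv2.resize(im[130:270,330:490,::-1],None,fx=4,fy=4,interpolation=cv2.INTER_CUBIC))
for u,v in((404,210),(405,212),(405,214)):
    q=pt('scene',u,v,d[v,u]); r=q-N; print(u,v,q.round(4),(r@ex).round(4),(r@ey).round(4),r[2].round(4))
E
```

```text
0.003 [-2.9  1.5  1. ] 18.19 14.82
0.006 [-4.2  0.   2.1] 18.05 15.07
0.009 [-8.1 -0.5 10.9] 18.03 15.32
[ 0.12031869  0.75343134 -0.03466012] 16.2667 [0.50562124 0.16551822 0.04795716]
404 210 [0.5069 0.1629 0.1162] -0.0531 -0.0019 0.0182
405 212 [0.5137 0.1703 0.1184] -0.0448 0.0038 0.0204
405 214 [0.5143 0.1712 0.1144] -0.044 0.0046 0.0164
```

View pics/crop10.png

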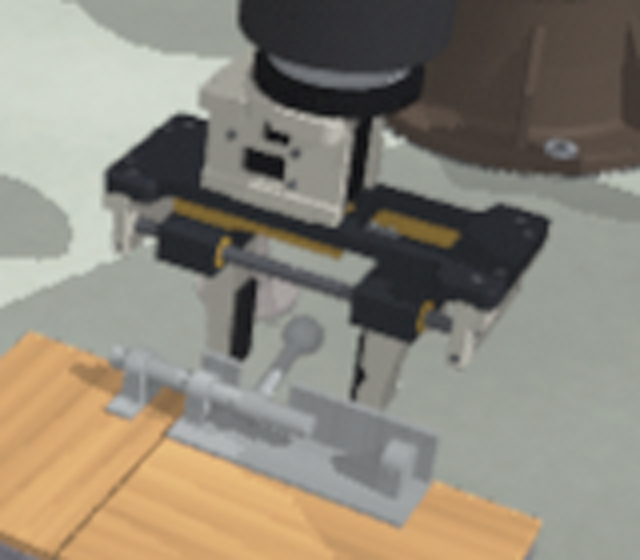

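The stop was felt: about 11 N upward at the last step. After release the force is about 0 and the ball stands free between the fingers. I retreat straight up and check from above.

```bash
python3 - <<'E'
from h import *
from scipy.optimize import least_squares
p=np.array(robot.read_position())
robot.servo_line(p+[0,0,.12],speed=.1)
robot.movej(np.array(robot.read_qpos())+[-45,0,0,0,0,0]) if False else robot.servo_line(np.array([.42,.02,.24]),speed=.2)
print(robot.read_t(),robot.read_force(),robot.read_position())
v,u=np.mgrid[:400,:640]
for n in('top','scene'):
    im,d=snap(n,n+'9'); c,f,T=cam(n)
    P=(np.stack([(u-c['cx'])/f*d,(v-c['cy'])/f*d,d,np.ones_like(d)],-1)@T.T)[...,:3]
    g=N-.054*ex+[0,0,.0095]; r=P-N
    k=(d>0)&(np.linalg.norm(P-g,axis=-1)<.022)&(r@ex<-.044); Q=P[k]
    if len(Q)>10:
        s=least_squares(lambda c:np.linalg.norm(Q-c,axis=1)-.010,g,loss='soft_l1',f_scale=.001); e=s.x-N
        print(n,len(Q),'knob rel notch',(e@ex).round(4),(e@ey).round(4),e[2].round(4),'ang',np.degrees(np.arctan2(-(e@ex),e[2])).round(1),np.abs(s.fun).mean())
cv2.imwrite('pics/crop11.png',cv2.resize(np.load('pics/scene9.npz')['im'][130:330,200:470,::-1],None,fx=2.9,fy=2.9))
E
```

```text
18.7333 [-0.05570194  0.05121226  0.19724413] [0.42020532 0.02040023 0.23946632]
top 110 knob rel notch -0.0539 0.0 0.01 ang 79.5 0.0006598411749818259
scene 66 knob rel notch -0.0534 0.0014 0.0103 ang 79.1 0.0007288299002445794
```

View pics/crop11.png

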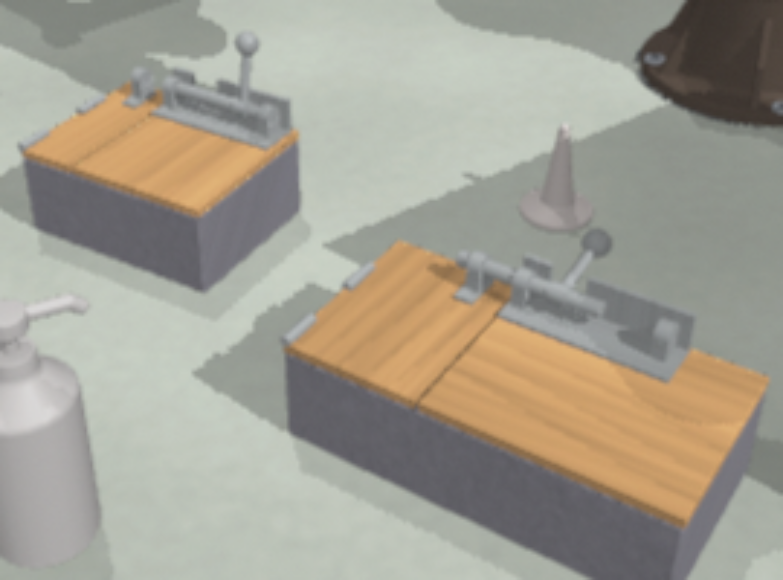

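View pics/top9.png

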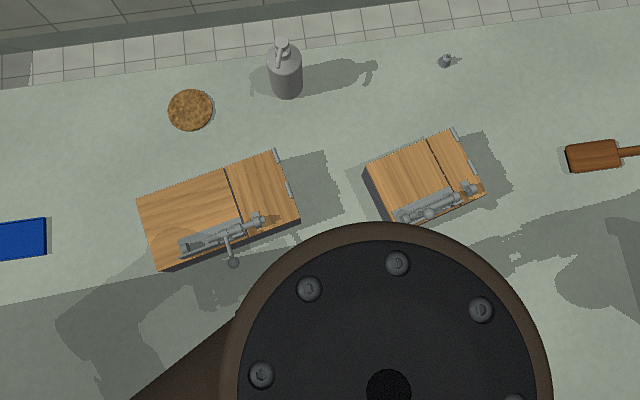

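The top view shows the bolt across in the keeper at (258,222) and the handle down through the notch, with its knob at (233,263). Both views give y of 0 to 1.4 mm, z of about 10 mm and an angle of about 79°. The short chest looks unchanged, and the arm is clear of everything.

```bash
python3 -c "
from rig import robot
robot.job_done(); print(robot.read_t())"
```

```text
the job is handed in; nothing more can be done
the job is handed in; nothing more can be done
```

The long chest's hatch is bolted. I gripped the knob, slid the bolt 53 mm into the keeper with the handle up, turned the handle down through the notch to its stop, let go and moved clear. I handed the job in after about 19 s; no verdict is reported.

- **Final position:** the last checks from two cameras put the knob 0 to 1.4 mm from the notch centre along the bolt. It is about 10 mm above the axis, with the handle about 79° from upright.
- **Forces and clearance:** the highest wrist force I read was about 14 N, when pressing against the handle's stop. The arm was touching nothing at hand-in.
- **Short chest:** I never approached its bolt, and it looks unchanged in the pictures. I did not measure its knob.

Some things disagreed along the way:

- **Fingertip offset:** the first grasp closed on nothing. The real fingertips sit about 31 to 34 mm behind the reported tool point. I measured this from depth, went lower and gripped again.
- **Notch centre:** hand-picked pixels put the notch 3.5 mm (scene view) and about 7 mm (wrist view, probably thrown off by shadow) from where the chest outline places it. The stem passed through it freely.
- **Grip width:** it read 18 mm on the 20 mm ball, but the grip held throughout.

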